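# Pack the bento carrier and pin it shut

### The job

Stand every round steel sauce pot upright on the floor of the open upper bento box so that nothing sticks up above the rim, then press the loose white lid down onto the box until it is fully home and level. Then swing the hold-down bar closed over the lid into the fork, and lock it by pushing the headed pin down through the fork and bar holes until its collar rests on the fork. Leave the other things on the bench where they are.

Things in the scene. Friction and masses are not known exactly. Their poses are not given: they have to be found in the camera images.
- box_floor (a point): Centre of the inner floor (49 mm above the bench) of the open upper one of two white bento tiers in a steel carrier fixed to the bench. Inside it is 130 mm (x) by 200 mm (y), 39 mm deep, walls 5 mm; the lower tier is closed. Carrier axes: z up, y along the box's long side, x from the fork towards the bar's hinge post.
- box_rim (a point): Centre of the upper box's mouth at rim height, 39 mm above box_floor, 88 mm above the bench; same axes. On the outside of both short (y) end walls, 8 mm below the rim, a small sprung ball catch holds a loosely laid lid 3 to 8 mm high, often one end more than the other, until it is pushed down (about 7 to 12 N).
- fork_hole (a point): Mouth (centre, on the top face, 138.5 mm above the bench) of the vertical 13 mm hole through the fork, 110 mm from the box's centre on its -x side; carrier axes. The fork is two level tines, each 6 mm thick, 34 mm wide, with a 16 mm gap between; both have the hole. Its post is 26 mm behind the hole (-x); its sides are open for the bar's end.
- bar (a joint): Angle (rad) of the hold-down bar about its upright hinge: 0 = closed at its stop, across the box, the 13 mm hole in its end (220 mm from the hinge) in line with the fork's; grows as it opens towards the box's -y side (to 1.9). Stays where left. Bar 18 mm wide, 119.5 to 129.5 mm above the bench. Closed, it clears a seated lid's grip by 3.5 mm; an unseated one can block it.
- bar_hinge (a point): Point on the bar's hinge axis, at the bar's mid-thickness (124.5 mm above the bench), 110 mm from the box's centre on its +x side; its axes turn with the bar, whose end lies towards its -x.
- bar_knob (a point): Centre of the black round upright knob on the bar, 18 mm across and 32 mm tall, 150 mm from the hinge; its bottom is the bar's top face (129.5 mm above the bench).
- lid_grip (a point): Centre of the loose white lid's grip, a bar 16 mm wide (x), 70 mm long (y), 24 mm tall. Lid 151 (x) by 220 mm (y), 120 g: 4 mm plate, 12 mm skirt that goes over the outside of the box's rim with 2 to 2.5 mm play all round, either way about. This point is 28 mm above the skirt's lower edge, 12 mm above the plate's top; with the lid seated it is 16 mm above box_rim.
- pin_grip (a point): Middle of the black upright knob (16 mm across, 26 mm tall) of the loose headed pin. Below it: a steel collar 24 mm across, 5 mm thick, and a 10 mm shank 44 mm long, last 8 mm tapered. This point is 18 mm above the collar's underside, 62 mm above the tip. At first it stands in the hole of a bamboo skewer block 60 mm tall, 50 by 70 mm, collar on the block. 60 g.
- pin_collar (a point): Centre of the underside of the pin's collar, which rests on the fork's top face when the pin is fully home.
- pot0_center (a point): Centre (16 mm above its base) of a closed round steel sauce pot, 42 mm across and 32 mm tall, about 90 g, standing on the bench to the right. Three or four pots are there; all are alike; absent ones read None.
- pot1_center (a point): Centre (16 mm above its base) of a closed round steel sauce pot, 42 mm across and 32 mm tall, about 90 g, standing on the bench to the right. Three or four pots are there; all are alike; absent ones read None.
- pot2_center (a point): Centre (16 mm above its base) of a closed round steel sauce pot, 42 mm across and 32 mm tall, about 90 g, standing on the bench to the right. Three or four pots are there; all are alike; absent ones read None.
- pot3_center (a point): Centre (16 mm above its base) of a closed round steel sauce pot, 42 mm across and 32 mm tall, about 90 g, standing on the bench to the right. Three or four pots are there; all are alike; absent ones read None.
- soy_dish: Bystander: white ceramic soy dish, to be left where it is; origin at the centre of its underside.
- spatula: Bystander: grey silicone spatula, to be left where it is; origin at the centre of its underside.
- bottle: Bystander: amber glass bottle, to be left where it is; origin at the centre of its underside.
- spice_jar: Bystander: small spice jar, to be left where it is; origin at the centre of its underside.
- tea_caddy: Bystander: dark steel tea caddy, to be left where it is; origin at the centre of its underside.
- rice_bowl: Bystander: blue rice bowl, to be left where it is; origin at the centre of its underside.
Things that resemble listed ones, but are neither listed nor needed, are in the scene too. Leave any blue look-alike of the part that bears pin_grip alone.

How it is judged (in metres and radians):
On the way, in this order (a step that is already met when the one before it is completed fails the run):
1. every pot stands upright on the floor of the upper box, below its rim (x of pot0_center in the frame of box_floor between -0.05 and 0.05 m and y of pot0_center in the frame of box_floor between -0.085 and 0.085 m and z of pot0_center in the frame of box_floor between 0.012 and 0.0195 m and angle between each of pot0_center, pot1_center, pot2_center, pot3_center's own z axis and vertical below 0.12 rad and x of pot1_center in the frame of box_floor between -0.05 and 0.05 m and y of pot1_center in the frame of box_floor between -0.085 and 0.085 m and z of pot1_center in the frame of box_floor between 0.012 and 0.0195 m and x of pot2_center in the frame of box_floor between -0.05 and 0.05 m and y of pot2_center in the frame of box_floor between -0.085 and 0.085 m and z of pot2_center in the frame of box_floor between 0.012 and 0.0195 m and x of pot3_center in the frame of box_floor between -0.05 and 0.05 m and y of pot3_center in the frame of box_floor between -0.085 and 0.085 m and z of pot3_center in the frame of box_floor between 0.012 and 0.0195 m), for 0.2 s.
2. the lid is pressed home and level on the box (horizontal distance between lid_grip and box_rim below 0.005 m and z of lid_grip in the frame of box_rim between 0.012 and 0.0185 m and angle between lid_grip's own z axis and vertical below 0.02 rad), for 0.2 s.
3. the bar is swung closed over the lid (value of joint bar below 0.03 rad), for 0.2 s.
4. the pin is fully home through fork and bar (horizontal distance between pin_collar and fork_hole below 0.004 m and z of pin_collar in the frame of fork_hole between -0.004 and 0.002 m and angle between pin_grip's own z axis and vertical below 0.06 rad), for 0.2 s.
At the end, for the whole second after the job is handed in: Every pot upright (0.12 rad) on the box's floor, below the rim; lid within 2.5 mm of fully down, level within 0.02 rad, centred within 5 mm; bar within 0.03 rad of closed; pin within 4 mm of the fork hole's axis, upright within 0.06 rad, its collar within 2 mm of the fork's top (all of step 1 and all of step 2 and all of step 4 and value of joint bar below 0.03 rad); the robot touches nothing.
It fails at once if a bystander is moved more than 40 mm (distance of any of soy_dish, spatula, bottle, spice_jar, tea_caddy, rice_bowl from where it was at the start of the episode above 0.04 m).
Of pot0, pot1, pot2, pot3 only 3 to 4 are there at a start; the rules pass over those that are not, and their reading is None.
At some moment in a run one of pot0, pot1, pot2, pot3, lid may be knocked a few centimetres aside while the robot is not near it.
It also fails if it takes over 210 s, if anything falls off the work surface, if the arm or the gripper's body presses on something with over 40 N, if the wrist force passes 120 N, or if a joint passes its speed limit or range.

### The arm

A 7-joint arm with a two-finger parallel gripper is mounted at the origin on the work surface. World frame = base frame: x ahead of the robot, y to its left, z up, the work surface at z = 0. Lengths are in mm, angles in rad, forces in N, time in s.
With the tool pointing down it reaches from about 400 to 900 mm from the base axis. Payload 5.6 kg.
Tool frame: the origin (TCP) lies midway between the tips of the shut fingers; the grasp point (between the pads) lies 19 mm behind it; z points along the fingers, y is the line along which they close (so a half turn about z gives the same grasp; the last joint's range is limited). The gripper opens to 92 mm and grips with 3 to 60 N. Pads are 20 mm wide; open, the fingers measure 128 mm over their backs; the gripper's body (75 mm by 189 mm) begins 69 mm behind the grasp point.
Start: joints at [-1.278, 0.468, -0.012, 1.603, 0.006, 1.071, -0.056], TCP at [214.232, 613.689, 214.592] pointing down, gripper open.
Joint ranges: [-2.53, 2.53], [-0.31, 2.02], [-1.57, 1.55], [0.28, 2.44], [-1.29, 4.43], [0.15, 1.84], [-2.92, 2.92]. Speed limits (rad/s): [2.57, 2.57, 3.14, 3.14, 3.14, 3.14, 3.14].

### API

Orientations are given as a rotation vector (axis times angle).
In Python, from cell import robot, grip, kin, viewer gives the robot as it stands. Calls block until the motion is done:
- robot.movep(position, orientation): joint-space move of the TCP to a pose.
- robot.servo_line(position, feed=150, rotation=None): straight line of the TCP; rotation=None keeps the orientation; feed is the mean speed in mm/s.
- robot.goto_joints(angles): joint-space move.
- grip(opening, newtons=None): opening from 0.0 (shut) to 1.0 (fully open); newtons is the grip in N (None keeps the last); returns when the fingers have stopped.
- robot.hold(seconds).
- kin.ik(position, orientation): joint angles nearest the present ones, or None.
- robot.observe(): the state.
- viewer.read_camera(name): name is "scene" or "side" or "wrist"; returns the picture (480x640x3 uint8, red, green, blue); there is no depth.
- viewer.camera_info(name): a dict with "camera_matrix" (3x3 intrinsics, pixels), "k1" (the pictures are not rectified: a ray, as slopes to the right and down, at radius r is drawn at 1 + k1 r^2 times it, then the intrinsics apply), "R" (3x3) and "t" (3): a world point X has camera coordinates R X + t. Camera axes: x right, y down, z forward; pixel columns grow to the right and rows downward; lengths in mm; the calibration is good to about 2 mm. A picture is of the moment at which its call begins: read the wrist's pose just before it. camera_info takes no time and is no camera call; for the wrist camera it gives the pose at the moment of the call.
A pose or a line that the arm cannot do raises robot.IKError and nothing moves.
- robot.job_done(): hands the job in; it is judged then, once.
Trained networks look in the newest picture that a camera, given by its name, has taken for a name from the list of things; names that differ only in an ending like _2 or _b are one class to them, and where a whole thing is asked for, a point or a joint stands for the part that bears it (a point fixed in the world has none). Each returns a list of dicts, best first, with "confidence" (0 to 1); they miss things now and then, are a little off and sometimes report something else, mostly with a low value. They report only what shows in the picture. A call takes as long as a camera call. They do not tell look-alikes from the thing itself.
- viewer.silhouettes(name, camera): "mask" (480x640 bool, what is visible of it).
- viewer.pinpoint(name, camera): "at" ([x, y, z] in mm, in the coordinates of the camera as it stood for that picture, good to about 4 mm: a listed point, or the origin of a listed thing).
The state is a dict: "t": time; "joints": joint angles; "joint_velocities": joint speeds; "joint_torque": joint torques, N m; "tcp_pos": TCP position; "tcp_rot": TCP orientation; "contact_force": force on the tool from outside, world axes, zero at the start; "wrist_torque": the same for the moment, N m; "grip_width": opening from 0.0 (shut) to 1.0 (fully open); "grip_force": force on a finger pad.
Only numpy, scipy, OpenCV 4.12 (cv2) and the standard library are available. Lean on these libraries where they do the work, as an engineer would, in place of code of your own. Each camera call takes 0.05 s, during which the arm holds its last target. There are 200 camera calls.

## Working session

There is one attempt and no reset: what is moved stays moved. The work goes in short steps, each a Python script; the robot and the scene stay as the last script left them, time stands still between calls to the robot, and variables do not carry over. Pictures are saved under pics/ and viewed, at most 14 in all, crops included, and the job is handed in when it is done.

```bash
ls; mkdir -p pics; cat > h.py <<'E'
import numpy as np, cv2
from cell import robot, grip, kin, viewer
from scipy.spatial.transform import Rotation as Ro
def shot(cam,name=None):
    im=viewer.read_camera(cam)
    if name: cv2.imwrite(f'pics/{name}.png',im[:,:,::-1])
    return im
def w(p,ci): return np.array(ci['R']).T@(np.array(p)-np.array(ci['t']))
def pp(n,cam,ci,mn=0.3):
    return [(round(d['confidence'],2),w(d['at'],ci).round(0)) for d in viewer.pinpoint(n,cam) if d['confidence']>mn]
def px(X,ci):
    c=np.array(ci['R'])@np.array(X,float)+np.array(ci['t']); s=c[:2]/c[2]; s=s*(1+ci['k1']*(s@s))
    K=np.array(ci['camera_matrix']); return K[:2,:2]@s+K[:2,2]
def ray(u,ci,z):
    K=np.array(ci['camera_matrix']); d=np.linalg.solve(K[:2,:2],np.array(u,float)-K[:2,2]); s=d.copy()
    for _ in range(20): s=d/(1+ci['k1']*(s@s))
    R=np.array(ci['R']); o=-R.T@np.array(ci['t']); v=R.T@np.r_[s,1]; return o+v*(z-o[2])/v[2]
def down(a): # tool z down, tool y along angle a (rad, world)
    y=np.array([np.cos(a),np.sin(a),0]); z=np.array([0,0,-1.]); return Ro.from_matrix(np.c_[np.cross(y,z),y,z]).as_rotvec()
E
python3 - <<'E'
from h import *
for c in('scene','side','wrist'):
    ci=viewer.camera_info(c); shot(c,c+'0')
    print(c,ci['t'],'cam at',-np.array(ci['R']).T@ci['t'])
    if c!='wrist':
        for n in 'box_floor box_rim fork_hole bar_hinge bar_knob lid_grip pin_grip pot0_center spatula soy_dish bottle spice_jar tea_caddy rice_bowl'.split(): print(n,pp(n,c,ci), [px(x,ci).round() for _,x in pp(n,c,ci)] if n in('pin_grip',) else '')
o=robot.observe();print(o['t'],o['tcp_rot'],Ro.from_rotvec(o['tcp_rot']).as_matrix().round(2))
E
```

```text
pics
scene [ 219.65375936 -255.12692501 1417.36292483] cam at [1288.62479504  153.41972881  661.93935294]
box_floor [] 
box_rim [(0.56, array([566.,  19.,  86.]))] 
fork_hole [(0.64, array([455.,  27., 140.]))] 
bar_hinge [(0.58, array([677.,  12., 123.]))] 
bar_knob [(0.97, array([ 639., -133.,  148.]))] 
lid_grip [(0.83, array([465., 339.,  30.]))] 
pin_grip [(0.57, array([735., 241.,  59.])), (0.44, array([653., 221.,  81.])), (0.4, array([679.,  10., 126.]))] [array([468., 340.]), array([463., 295.]), array([345., 261.])]
pot0_center [(0.67, array([ 417., -219.,   14.])), (0.48, array([ 509., -215.,   16.]))] 
spatula [(0.97, array([ 697., -300.,    5.]))] 
soy_dish [(0.71, array([ 667., -126.,   -1.]))] 
bottle [(0.94, array([ 607., -398.,    2.]))] 
spice_jar [(0.83, array([ 618., -278.,   -2.]))] 
tea_caddy [(0.73, array([699., 361.,   5.]))] 
rice_bowl [(0.64, array([ 510., -214.,   15.])), (0.61, array([789., 120.,   2.]))] 
side [-520.24806192  288.82339246 1142.71184737] cam at [  89.2855367  -864.30015086  951.25217806]
box_floor [(0.74, array([ 704., -303.,    0.])), (0.
[... 568 characters left out ...]
-220.,   22.]))] 
spatula [(0.76, array([ 702., -298.,    1.])), (0.35, array([ 415., -217.,   18.]))] 
soy_dish [(0.86, array([ 663., -125.,   -3.])), (0.55, array([559.,  21.,  54.]))] 
bottle [(0.71, array([ 612., -398.,   -0.])), (0.56, array([652., 215.,  79.]))] 
spice_jar [(0.75, array([ 621., -281.,    4.]))] 
tea_caddy [(0.62, array([697., 359.,   0.])), (0.53, array([ 512., -221.,   16.])), (0.32, array([653., 218.,  77.]))] 
rice_bowl [(0.72, array([786., 122.,  -0.]))] 
wrist [-651.18793413  -28.56864177  390.0128752 ] cam at [150.81100669 636.72911033 385.75123589]
1.65 [5.25015304e-01 3.09740720e+00 9.50086229e-05] [[-0.94  0.33  0.  ]
 [ 0.33  0.94  0.  ]
 [ 0.    0.   -1.  ]]
```

View pics/scene0.png

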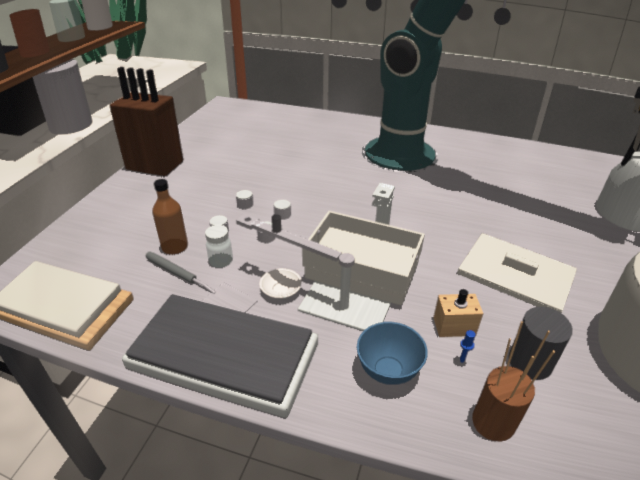

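View pics/side0.png

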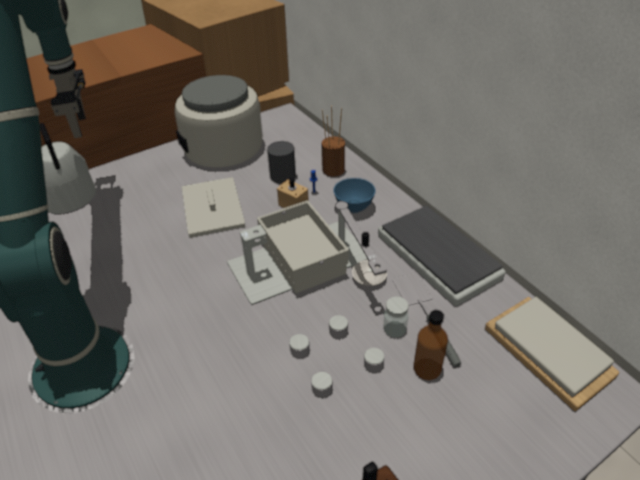

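Scene view: three of the pots are visible, at (244,199), (282,208) and (219,225). The black pin stands in the bamboo block at (462,297). The blue pin at (467,345) is the look-alike, so I'll leave it. The side view shows four pots, at (300,345), (339,326), (374,359) and (322,383). The lid is at (212,205), and the bar is open with its knob at (366,239).

Next: refine the pots from silhouettes and go look from above with the wrist camera.

```bash
python3 - <<'E'
from h import *
shot('side');ci=viewer.camera_info('side')
for u in [(300,345),(339,326),(374,359),(322,383)]: print(u, ray(u,ci,16).round())
ws=viewer.camera_info('wrist'); o=robot.observe(); T=Ro.from_rotvec(o['tcp_rot']).as_matrix()
print('cam in tool',T.T@(-np.array(ws['R']).T@ws['t']-o['tcp_pos']), (np.array(ws['R'])@T).round(2),ws['camera_matrix'],ws['k1'])
f=np.array([457,29.]);hh=np.array([676,10.]); e=hh-f; a=np.arctan2(e[1],e[0]); print('carrier yaw',a, np.linalg.norm(e),'centre',(f+hh)/2)
# look over pots
robot.movep([500,-235,330],down(np.pi/2)); ci=viewer.camera_info('wrist'); shot('wrist','w1')
for n in('pot0_center','spice_jar','bottle','bar_knob'): print(n,pp(n,'wrist',ci))
for d in viewer.silhouettes('pot0_center','wrist'):
    ys,xs=np.nonzero(d['mask']); print(d['confidence'],xs.mean(),ys.mean(),len(xs),ray((xs.mean(),ys.mean()),ci,24).round())
print(robot.observe()['t'])
E
```

```text
(300, 345) [ 419. -216.   16.]
(339, 326) [ 515. -218.   16.]
(374, 359) [ 527. -330.   16.]
(322, 383) [ 407. -321.   16.]
cam in tool [  67.47785093    0.85994331 -171.17418135] [[ 0.    1.   -0.  ]
 [-0.97 -0.   -0.24]
 [-0.24  0.    0.97]] [[368.75771978   0.         316.36479187]
 [  0.         368.75771978 240.5472137 ]
 [  0.           0.           1.        ]] -0.042203106137311125
carrier yaw -0.08654129434355992 219.8226557932553 centre [566.5  19.5]
pot0_center [(0.76, array([ 417., -220.,   16.]))]
spice_jar [(0.7, array([ 620., -280.,   -3.]))]
bottle [(0.95, array([ 620., -399.,   -1.]))]
bar_knob [(0.89, array([ 643., -133.,  146.]))]
0.8 330.63563218390806 135.30574712643678 870 [ 418. -216.   24.]
0.28 295.24282352941174 337.42258823529414 2125 [ 696. -263.   24.]
5.1583
```

View pics/w1.png

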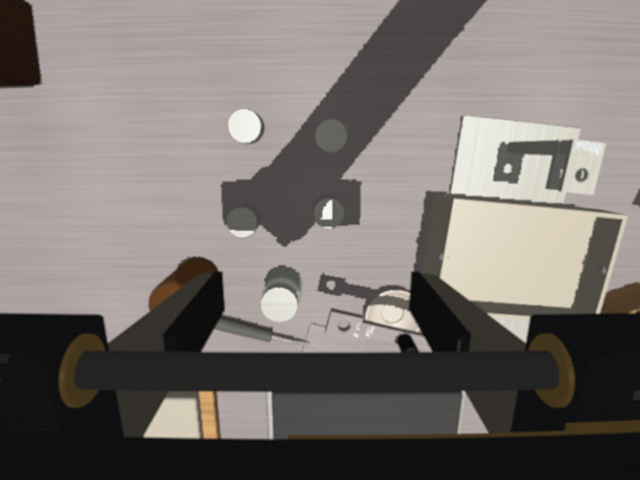

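All four pots show in the wrist view, at (245,126), (331,136), (241,221) and (328,213), and they match the side-camera rays. I'll place one and check it before the rest.

```bash
cat >> h.py <<'E'
YAW=-0.0865; C=np.array([566.5,19.5])
def box(x,y,yaw=None,c=None):
    a=YAW if yaw is None else yaw; c=C if c is None else c
    return c+np.array([np.cos(a)*x-np.sin(a)*y,np.sin(a)*x+np.cos(a)*y])
def find_pot(p,r=45):
    for k in range(3):
        ci=viewer.camera_info('wrist'); shot('wrist'); best=None
        for d in viewer.silhouettes('pot0_center','wrist'):
            ys,xs=np.nonzero(d['mask'])
            if len(xs)<300: continue
            q=ray(((xs.min()+xs.max())/2,(ys.min()+ys.max())/2),ci,24)[:2]
            if np.linalg.norm(q-p)<r: best=q;break
        l=[x[:2] for c,x in pp('pot0_center','wrist',ci,0.2) if np.linalg.norm(x[:2]-p)<r]
        print('sil',best,'pin',l[:1])
        if best is not None: return best
        if l: return l[0]
    return None
def pot(p,slot):
    p=np.array(p,float); a=np.pi/2+YAW; R=down(a)
    robot.movep([p[0]+0,p[1],200],R); grip(0.75,25)
    q=find_pot(p)
    if q is None: print('not seen');return False
    robot.movep([*q,80],R); robot.servo_line([*q,5],120); grip(0.0,25)
    o=robot.observe(); print('grip',o['grip_width']*92,o['grip_force'])
    robot.servo_line([*q,205],250)
    if not 38<robot.observe()['grip_width']*92<46: print('LOST');return False
    b=box(*slot); robot.movep([*b,205],R); robot.servo_line([*b,110],200); robot.servo_line([*b,55.5],80)
    print('F',robot.observe()['contact_force'].round(1) if hasattr(robot.observe()['contact_force'],'round') else robot.observe()['contact_force'])
    grip(0.6); robot.servo_line([*b,150],250); print(robot.observe()['t']); return True
E
python3 - <<'E'
from h import *
pot([418,-217],(-26,-45))
robot.movep([*box(0,0),330],down(np.pi/2+YAW)); ci=viewer.camera_info('wrist'); shot('wrist','w2'); print(pp('pot0_center','wrist',ci), box(-26,-45))
for n in('box_floor','box_rim','fork_hole','bar_hinge','bar_knob'): print(n,pp(n,'wrist',ci))
E
```

```text
sil [ 417.10080189 -215.94947092] pin [array([ 422., -217.])]
grip 41.313295177568136 25.00089168548584
F [ 0.2 -0.6 -1.3]
12.5833
[(0.73, array([539., -27.,  67.]))] [536.70956091 -23.08555787]
box_floor [(0.82, array([566.,  23.,  47.])), (0.47, array([ 620., -399.,    1.]))]
box_rim [(0.83, array([565.,  23.,  88.]))]
fork_hole [(0.83, array([463.,  30., 140.]))]
bar_hinge [(0.96, array([675.,   8., 126.]))]
bar_knob [(0.95, array([ 640., -133.,  144.])), (0.56, array([656., 221.,  79.]))]
```

View pics/w2.png

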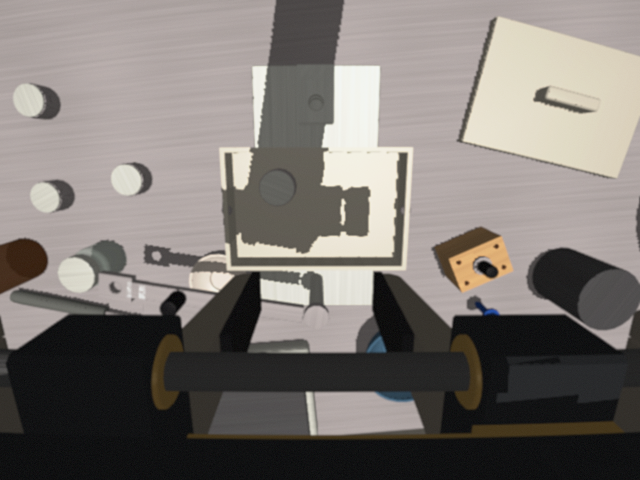

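The first pot is in the box at (277,187), with the rim visible from (219,148) to (407,270). The lid is at (555,97) and the pin at (486,266). On to the other three pots.

```bash
python3 - <<'E'
from h import *
for p,s in [([515,-218],(26,-45)),([407,-321],(-26,45)),([527,-330],(26,45))]:
    print(p,pot(p,s))
robot.movep([*box(0,0),330],down(np.pi/2+YAW)); ci=viewer.camera_info('wrist'); im=shot('wrist','w3')
cv2.imwrite('pics/w3c.png',cv2.resize(im[130:340,200:440,::-1],None,fx=3.3,fy=2.85)[:600])
print([ray(u,ci,88).round(1) for u in [(219,148),(412,148),(407,270),(230,270)]])
E
```

```text
sil None pin []
sil None pin []
sil [ 513.25194928 -218.25081064] pin []
grip 41.33374360108627 25.000614523887634
F [-0.1  0.4 -0.6]
21.6417
[515, -218] True
sil None pin []
sil None pin []
sil None pin []
not seen
[407, -321] False
sil None pin []
sil None pin []
sil None pin []
not seen
[527, -330] False
[array([489.7, -80.9,  88. ]), array([508.2, 129.1,  88. ]), array([648. , 119.4,  88. ]), array([629.6, -88.9,  88. ])]
```

View pics/w3.png

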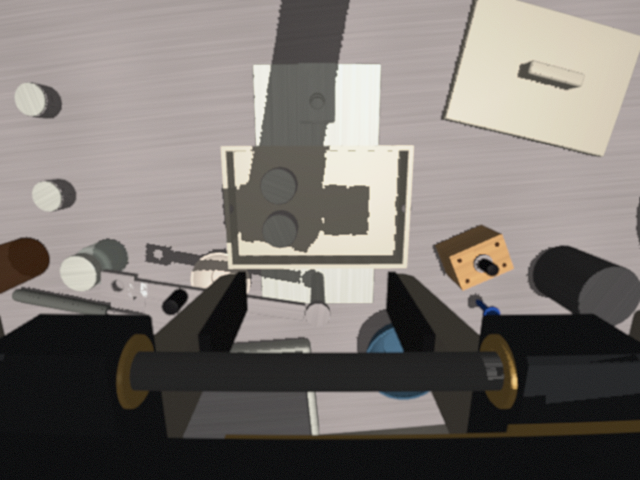

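Two pots are in the box, and the lid has been knocked aside slightly: its grip is now at (555,72). The remaining pots at (30,100) and (47,195) weren't recognised because they sit in the arm's shadow when hovered over. I'll grasp them from positions measured off this picture.

```bash
sed -i "s/if q is None: print('not seen');return False/if q is None: q=p/" h.py
python3 - <<'E'
from h import *
ci=viewer.camera_info('wrist')
P=[ray(u,ci,32)[:2] for u in [(27,99),(43,194)]]; print(P)
for n,(p,s) in enumerate(zip(P,[(-26,45),(26,45)])):
    # save hover pic too
    print(p,pot(p,s))
robot.movep([*box(0,0),330],down(np.pi/2+YAW)); ci=viewer.camera_info('wrist'); im=shot('wrist','w4')
print([ (n,pp(n,'wrist',ci)) for n in ('lid_grip','pin_grip','pot0_center')])
E
```

```text
[array([ 405.67711688, -325.48241312]), array([ 523.00129596, -334.69664001])]
sil None pin []
sil None pin []
sil None pin []
grip 41.99272256537146 25.000802278518677
F [ 1.  0. -1.]
35.3417
[ 405.67711688 -325.48241312] True
sil None pin []
sil None pin []
sil None pin []
grip 41.90354195013424 25.000785291194916
F [ 0.2  0.1 -1.2]
44.3667
[ 523.00129596 -334.69664001] True
[('lid_grip', [(0.62, array([436., 318.,  31.]))]), ('pin_grip', [(0.8, array([658., 223.,  76.])), (0.65, array([735., 244.,  66.]))]), ('pot0_center', [(0.56, array([537., -22.,  65.]))])]
```

View pics/w4.png

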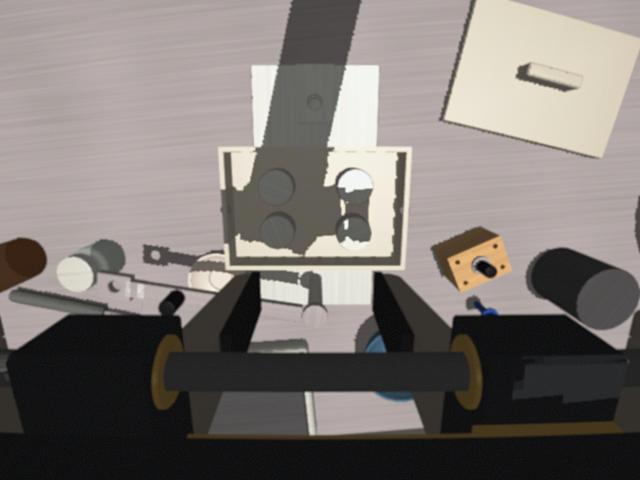

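All four pots stand in the box, at (277,187), (278,230), (354,186) and (353,230). Next: measure the lid up close, and at the same time pin down the box's pose from its rim.

```bash
python3 - <<'E'
from h import *
def rect(mask,ci,z):
    c=max(cv2.findContours(mask.astype(np.uint8),cv2.RETR_EXTERNAL,cv2.CHAIN_APPROX_NONE)[0],key=cv2.contourArea)[:,0]
    P=np.array([ray(u,ci,z)[:2] for u in c[::2]],np.float32); return cv2.minAreaRect(P)
ci=viewer.camera_info('wrist'); im=shot('wrist')
# box rim: bright outline corners are from the view; now lid
R=down(np.pi/2+YAW); robot.movep([545,318,300],R); ci=viewer.camera_info('wrist'); im=shot('wrist','w5')
print(pp('lid_grip','wrist',ci))
for d in viewer.silhouettes('lid_grip','wrist'):
    m=d['mask']; print(d['confidence'],m.sum(),rect(m,ci,16)); ys,xs=np.nonzero(m); print(xs.min(),xs.max(),ys.min(),ys.max())
for p in [(436,318,28),(436,318,40)]: print(px(p,ci))
E
```

```text
[(0.75, array([435., 319.,  33.]))]
0.58 24866 ((435.6451416015625, 316.87457275390625), (221.62449645996094, 151.38926696777344), 73.088134765625)
209 414 24 192
0.44 1489 ((552.4056396484375, 34.668758392333984), (46.32307052612305, 66.57342529296875), 19.1563720703125)
75 123 211 249
[308.92851508 109.99007857]
[308.72295198 108.91919567]
```

View pics/w5.png

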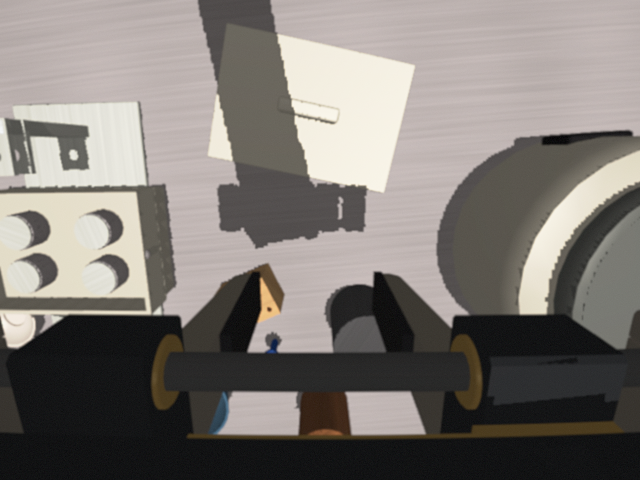

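The lid is clear at (312,108): silhouette rectangle centre (435.6, 317), long axis at 73.1°. One close look straight above the box will give a matching rim measurement.

```bash
python3 - <<'E'
from h import *
import json
R=down(np.pi/2+YAW); robot.movep([*(box(67,0)),260],R); ci=viewer.camera_info('wrist'); im=shot('wrist','w6')
json.dump({k:np.array(v).tolist() for k,v in ci.items()},open('ci6.json','w'))
c=[px([*box(x,y),88],ci).round(1).tolist() for x,y in[(-70,-105),(-70,105),(70,105),(70,-105)]];print(c)
u0,v0=np.min(c,0).astype(int)-25;u1,v1=np.max(c,0).astype(int)+25; print(u0,v0,u1,v1)
q=im[v0:v1,u0:u1,::-1]; s=min(800/q.shape[1],600/q.shape[0]); print(s)
q=cv2.resize(q,None,fx=s,fy=s,interpolation=cv2.INTER_CUBIC)
for i in range(4):
    a=(np.array(c[i])-[u0,v0]+.5)*s;b=(np.array(c[(i+1)%4])-[u0,v0]+.5)*s; cv2.line(q,tuple(int(t) for t in a),tuple(int(t) for t in b),(0,0,255),1)
cv2.imwrite('pics/w6c.png',q[:600,:800])
for n in('box_rim','fork_hole','bar_hinge'): print(n,pp(n,'wrist',ci))
lid=np.array([435.6,316.9])
for a in(-.295,-.295+np.pi):
    for p in([*lid,60],[*box(0,0),110]): print(a,kin.ik(p,down(a+(0 if p[2]==60 else .21))))
print(robot.observe()['t'])
E
```

```text
[[192.4, 65.9], [434.1, 66.6], [423.4, 224.4], [202.9, 223.9]]
167 40 459 249
2.73972602739726
box_rim [(0.7, array([565.,  21.,  93.]))]
fork_hole []
bar_hinge [(0.86, array([675.,  10., 125.]))]
-0.295 [-1.58636945  1.01537185  1.34005052  2.0376137  -1.13672983  1.14741698
 -0.00451294]
-0.295 [-0.97081025  0.90752443  1.32810711  1.94608949 -0.98869194  1.157244
  0.68083036]
2.846592653589793 [-1.27706503  0.60778445  0.76096306  2.02274446 -0.61466278  0.75170194
  2.70914074]
2.846592653589793 [ 0.09051745  0.47533045 -0.23315085  1.88103667  0.14767694  0.8017672
  2.83593598]
48.1083
```

View pics/w6c.png

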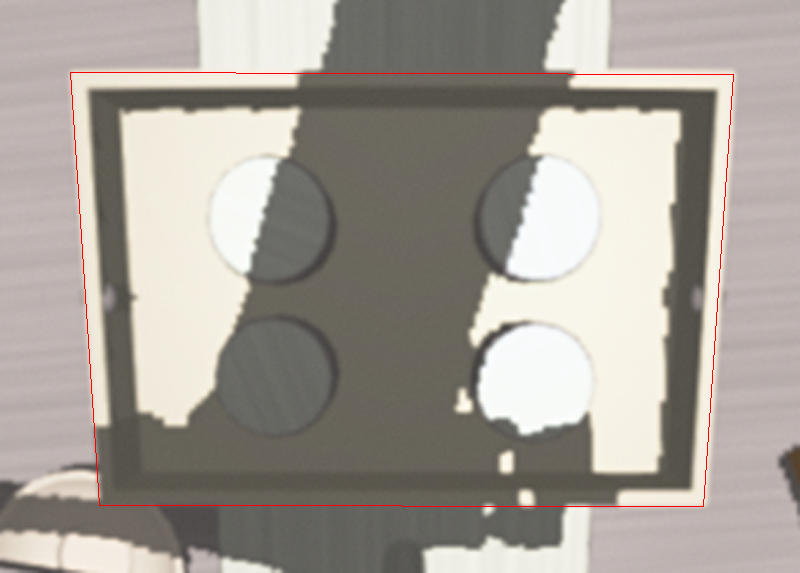

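The projected rim lies on the real one to within about 1 mm, so the box pose is good. Now grasp the lid, starting from a natural arm configuration.

```bash
python3 - <<'E'
from h import *
print(np.round(robot.observe()['joints'],2))
lid=np.array([435.6,316.9]); a=np.deg2rad(73.09-90)
def tryq(s): 
    return [-0.63,.468,-.012,1.603,0,1.071,s*.925]
robot.movep([*box(67,60),300],down(np.pi/2+YAW))
best=None
robot.goto_joints(tryq(1)); o=robot.observe(); y=Ro.from_rotvec(o['tcp_rot']).as_matrix()[:,1]; print(o['tcp_pos'],np.degrees(np.arctan2(y[1],y[0])))
if abs(((np.arctan2(y[1],y[0])-a+np.pi/2)%np.pi)-np.pi/2)>.5:
    robot.goto_joints(tryq(-1)); o=robot.observe(); y=Ro.from_rotvec(o['tcp_rot']).as_matrix()[:,1]; print(o['tcp_pos'],np.degrees(np.arctan2(y[1],y[0])))
if y[0]<0: a+=np.pi
for p,b in(([*lid,60],a),([*box(0,0),110],a+np.deg2rad(85.04-73.09))): print(np.round(kin.ik(p,down(b)),2))
grip(0.55,45)
robot.movep([*lid,60],down(a)); robot.servo_line([*lid,19],60); grip(0,45); o=robot.observe(); print(o['grip_width']*92,o['grip_force'],o['contact_force'])
robot.servo_line([*lid,230],150); o=robot.observe(); print(o['grip_width']*92,o['contact_force'],o['wrist_torque'],o['t'])
np.save('a.npy',a)
ci=viewer.camera_info('wrist'); shot('wrist','w7'); shot('side','s7')
s=cv2.imread('pics/s7.png')[100:340,120:440]; w_=cv2.imread('pics/w7.png')
cv2.imwrite('pics/c7.png',np.vstack([cv2.resize(s,(400,300)),cv2.resize(w_,(400,300))]))
E
```

```text
[-0.83  0.61  1.12  1.65 -0.57  1.26  1.9 ]
[541.15217954 358.91684892 213.56746755] 89.52044790185974
[540.15031839 361.19102661 214.04783261] -16.278602994640366
[-0.67  0.5  -0.03  1.98  0.02  0.66 -1.  ]
[-0.12  0.46  0.03  1.9  -0.02  0.79 -0.16]
15.622736304949921 45.00050246715546 [-0.02826209 -0.00946671  1.13484373]
15.21834390772144 [-0.1087836  -0.33961023 -0.92525178] [-0.08133057  0.12527921 -0.03418569] 55.4083
```

View pics/c7.png

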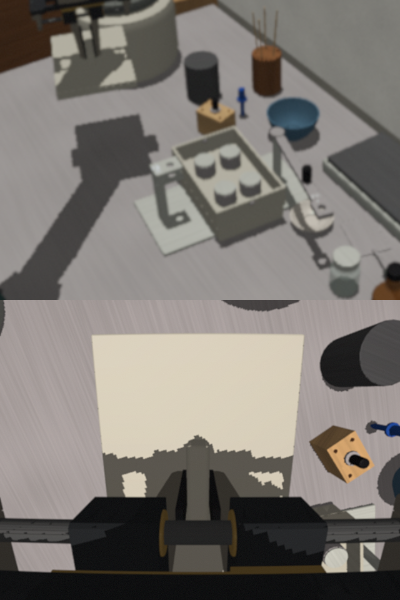

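The lid is held level, with its far corners at about (92,335) and (303,335) in the crop. I'll check its offset in the hand from the silhouette, then lower it onto the box.

```bash
python3 - <<'E'
from h import *
a=float(np.load('a.npy'))
ci=viewer.camera_info('wrist'); o=robot.observe(); p=np.array(o['tcp_pos']); im=shot('wrist')
T=Ro.from_rotvec(o['tcp_rot']).as_matrix()
for d in viewer.silhouettes('lid_grip','wrist')[:2]:
    m=d['mask']; out=[]
    for v in(80,100,120):
        xs=np.nonzero(m[v])[0]; 
        if len(xs): out.append([ (T.T@(ray((u,v),ci,p[2]-3)-p)).round(1)[:2].tolist() for u in(xs[0]-.5,xs[-1]+.5)])
    tops=[(u,np.nonzero(m[:,u])[0][0]-.5) for u in(200,320,430) if m[:,u].any()]
    print(d['confidence'],m.sum(),out,[(T.T@(ray(t,ci,p[2]-3)-p)).round(1)[:2].tolist() for t in tops])
E
```

```text
0.81 85355 [[[99.2, -74.5], [99.2, 76.6]], [[90.7, -74.9], [90.7, 76.0]], [[82.0, -74.8], [82.0, 76.4]]] [[109.8, -50.2], [109.9, 2.4], [109.8, 50.5]]
```

The lid is centred in the hand to within 1 mm, so I'll lower it.

```bash
python3 - <<'E'
from h import *
b=box(0,0); R=down(YAW)
robot.movep([*b,230],R); robot.hold(.3)
f0=np.array(robot.observe()['contact_force']); 
robot.servo_line([*b,120],150)
for z in np.arange(110,93.9,-1.5):
    robot.servo_line([*b,z],40); o=robot.observe(); f=np.array(o['contact_force'])-f0
    print(z,round(o['tcp_pos'][2],1),f.round(1),np.round(o['wrist_torque'],2))
    if f[2]>30: print('stop');break
shot('side','s8'); print(o['t'])
E
```

```text
110.0 109.9 [0.4 0.  0.3] [-0.03  0.02  0.02]
108.5 108.5 [ 0.2 -0.1  0.2] [-0.02  0.07  0.04]
107.0 106.9 [ 0.5  0.3 -0.8] [-0.07  0.07 -0.04]
105.5 105.4 [ 0.1  0.2 -0.1] [-0.12  0.04  0.01]
104.0 103.9 [ 0.6  1.6 -0.5] [-0.08  0.05  0.02]
102.5 102.5 [0.4 0.2 0.3] [-0.03  0.1  -0.03]
101.0 101.4 [ 1.  -0.2  3.4] [0.02 0.02 0.  ]
99.5 99.6 [ 2.4 -0.4  1.5] [ 0.1  -0.46  0.03]
98.0 97.6 [ 2.9  1.3 -1.7] [ 0.02 -0.68  0.01]
96.5 96.0 [ 2.6  1.7 -2.5] [ 0.04 -0.62 -0.01]
95.0 95.1 [0.6 1.  2.2] [ 0.14 -0.05 -0.04]
60.925
```

```bash
python3 - <<'E'
from h import *
b=box(0,0); R=down(YAW)
def press(p,z0,z1,lim):
    f0=np.array(robot.observe()['contact_force'])
    for z in np.arange(z0,z1,-.7):
        robot.servo_line([*p,z],30); o=robot.observe(); f=np.array(o['contact_force'])-f0
        if f[2]>lim: break
    print('press',p.round(),round(o['tcp_pos'][2],2),f.round(1))
press(b,94.5,91,25)
grip(0.4); robot.servo_line([*b,160],150); grip(0,20)
for y in(-27,27,0):
    p=box(0,y); robot.movep([*p,125],R); press(p,118.5,111,20); robot.servo_line([*p,125],100)
robot.servo_line([*box(0,0),230],200)
robot.movep([*box(67,0),260],down(YAW+np.pi/2)); ci=viewer.camera_info('wrist'); shot('wrist','w9')
for n in('lid_grip','bar_knob','bar_hinge','fork_hole','pin_grip'): print(n,pp(n,'wrist',ci))
shot('side','s9'); s=cv2.imread('pics/s9.png')[160:320,200:420]; w_=cv2.imread('pics/w9.png')
cv2.imwrite('pics/c9.png',np.vstack([cv2.resize(s,(412,300)),cv2.resize(w_,(412,300))])); print(robot.observe()['t'])
E
```

```text
press [566.  20.] 95.06 [-9.3 -1.2 25.1]
press [564.  -7.] 116.34 [-10.2  -0.5  25.8]
press [569.  46.] 116.37 [-6.8 -0.3 20.9]
press [566.  20.] 116.35 [-8.4 -1.3 25.6]
lid_grip [(0.64, array([565.,  21., 109.]))]
bar_knob [(0.96, array([ 641., -133.,  143.]))]
bar_hinge [(0.76, array([676.,  10., 125.]))]
fork_hole []
pin_grip [(0.95, array([735., 243.,  66.])), (0.66, array([656., 221.,  77.]))]
74.9
```

View pics/c9.png

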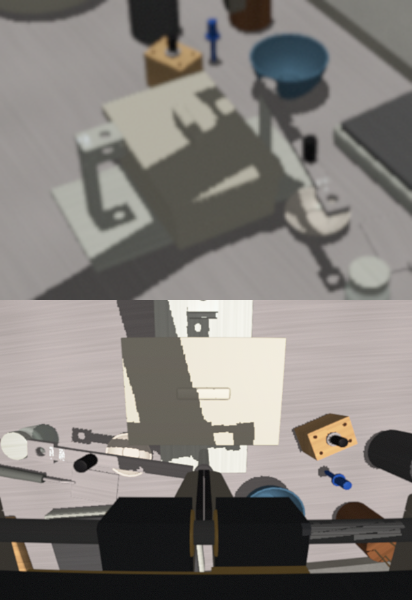

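Both ends of the grip stop at 116.3 mm, as expected for a seated lid, and the picture shows it level. Now the bar, swung by its knob at (86,463) in the crop.

```bash
python3 - <<'E'
from h import *
H=box(110,0); k=np.array([640.5,-133.2])
def K(q): t=np.pi+YAW+q; return H+150*np.array([np.cos(t),np.sin(t)])
def A(q): return down(np.pi/2+YAW+q+np.pi)
d=k-H; q0=(np.arctan2(d[1],d[0])-np.pi-YAW)%(2*np.pi); print('q0',q0,np.linalg.norm(d))
robot.goto_joints([-.12,.47,0,1.603,0,1.071,-.3])
grip(0.5,15); robot.movep([*K(q0),215],A(q0)); robot.servo_line([*K(q0),136],120); grip(0,15)
o=robot.observe(); print(o['grip_width']*92,np.round(o['joints'],2))
if o['grip_width']*92<14: raise SystemExit('no knob')
for q in np.linspace(q0,-0.015,22)[1:]:
    robot.servo_line([*K(q),136],70,rotation=A(q)); o=robot.observe(); f=np.array(o['contact_force'])
    if np.hypot(*f[:2])>15: print(q,f.round(1))
    if np.hypot(*f[:2])>30: break
print('end',q,f.round(1),o['tcp_pos'])
grip(0.4); p=o['tcp_pos'][:2]; robot.servo_line([*p,220],150)
robot.movep([*box(67,0),280],down(YAW-np.pi/2)); 
shot('side','s10'); ci=viewer.camera_info('side'); print([pp(n,'side',ci) for n in('bar_knob','fork_hole','pin_grip')],K(0)); 
s=cv2.imread('pics/s10.png')[140:300,200:400]; cv2.imwrite('pics/c10.png',cv2.resize(s,(750,600))); print(robot.observe()['t'])
E
```

```text
q0 1.4137015599124236 147.5530377452382
17.490996848048002 [ 0.12  0.55  0.05  1.66 -0.03  0.93 -0.06]
end -0.015 [-4.9 -7.5  9.5] [526.19744412  22.32220791 136.10393605]
[[(0.88, array([519.,  21., 145.]))], [(0.6, array([457.,  33., 136.]))], [(0.45, array([653., 219.,  76.])), (0.44, array([732., 239.,  62.]))]] [526.64955172  22.95568685]
87.3333
```

View pics/c10.png

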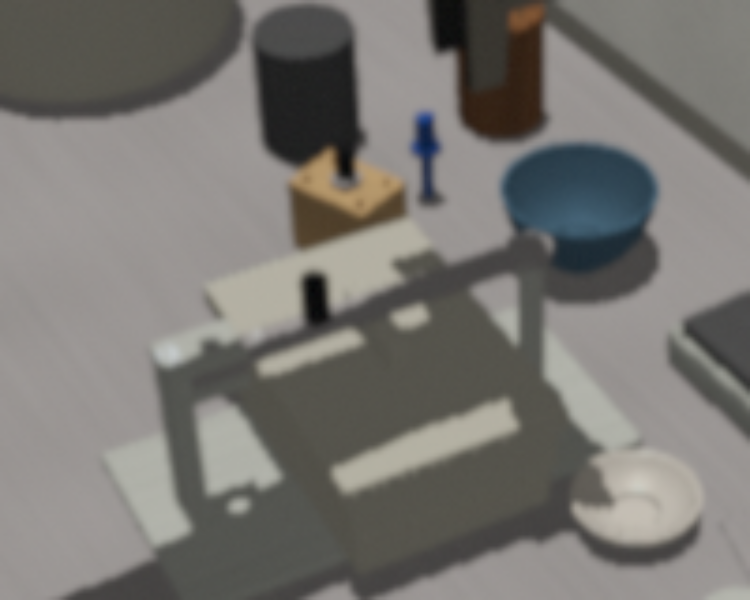

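The bar lies across the lid with its end in the fork, at (190,360) in the crop. The black pin is in the block at (345,160); the blue one at (425,135) I'll leave alone. Close looks at both the pin and the fork hole come next.

```bash
python3 - <<'E'
from h import *
R=down(np.pi/2+YAW)
def ov(name,ci,pts,im,c,h=60):
    u,v=np.round(c).astype(int); u=np.clip(u,h,640-h);v=np.clip(v,h,480-h); s=5
    q=cv2.resize(im[v-h:v+h,u-h:u+h,::-1],None,fx=s,fy=s,interpolation=cv2.INTER_CUBIC)[:, :]
    for (X,r) in pts:
        P=np.array([(px([X[0]+r*np.cos(t),X[1]+r*np.sin(t),X[2]],ci)-[u-h,v-h]+.5)*s for t in np.linspace(0,6.3,40)]).astype(np.int32)
        cv2.polylines(q,[P],False,(0,0,255),1)
    return cv2.resize(q,(400,400))
robot.goto_joints([-.12,.47,0,1.603,0,1.071,1.4]); grip(.4,30)
F=box(-110,0); robot.movep([*box(-30,0),250],R); ci=viewer.camera_info('wrist'); im=shot('wrist','wf'); print(pp('fork_hole','wrist',ci),F)
A=ov('f',ci,[([*F,138.5],6.5)],im,px([*F,138.5],ci),45)
p=np.array([655,221.]); robot.movep([p[0]+75,p[1]-6,230],R); ci=viewer.camera_info('wrist'); im=shot('wrist','wp'); print(pp('pin_grip','wrist',ci))
for d in viewer.silhouettes('pin_grip','wrist'):
    m=d['mask'];ys,xs=np.nonzero(m);print(d['confidence'],m.sum(),xs.min(),xs.max(),ys.min(),ys.max(),ray((xs.mean(),ys.mean()),ci,78).round(1))
B=ov('p',ci,[([*p,91],8),([*p,65],12)],im,px([*p,80],ci),45)
cv2.imwrite('pics/c11.png',np.hstack([A,B])); print(robot.observe()['t'],np.round(robot.observe()['joints'],2))
E
```

```text
[] [456.91126722  29.00313884]
[(0.84, array([658., 220.,  80.])), (0.63, array([739., 242.,  64.]))]
0.83 560 303 329 127 153 [656.4 220.4  78. ]
0.68 472 332 355 211 236 [730.3 239.   78. ]
91.9583 [-0.29  0.65 -0.06  1.26  0.04  1.23  1.13]
```

View pics/c11.png

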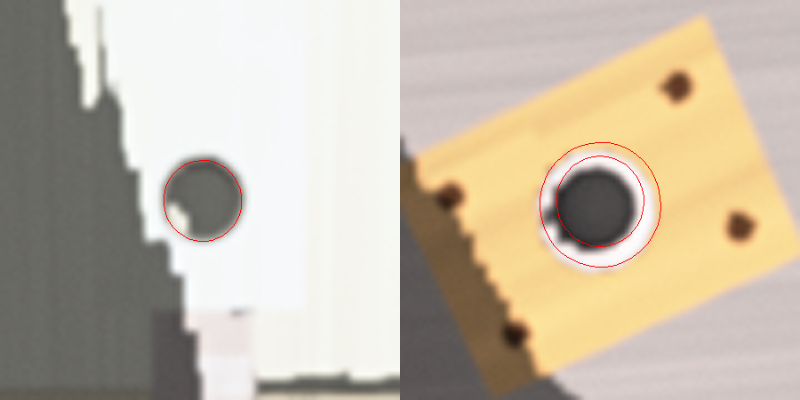

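The fork circle fits to within 0.4 mm (at (203,198) in the crop), and the pin's collar sits 1.3 mm towards +x of my guess. Grasp the pin and insert it with force monitoring.

```bash
python3 - <<'E'
from h import *
R=down(np.pi/2+YAW); p=np.array([656.3,221.0]); F=box(-110,0)+[-.3,0]
robot.movep([*p,130],R); robot.servo_line([*p,68],80); grip(0,35); o=robot.observe(); print(o['grip_width']*92)
robot.servo_line([*p,250],150); o=robot.observe(); print(o['grip_width']*92,o['contact_force'])
if o['grip_width']*92<12: raise SystemExit('lost')
robot.movep([*F,250],R); robot.servo_line([*F,200],120); robot.hold(.3); f0=np.array(robot.observe()['contact_force'])
ci=viewer.camera_info('wrist'); im=shot('wrist','w12')
ok=True; off=np.zeros(2); z=193; tries=[np.r_[x,y] for r in(1,2,3) for x,y in((r,0),(-r,0),(0,r),(0,-r))]
while z>=146:
    robot.servo_line([*(F+off),z],30); o=robot.observe(); f=np.array(o['contact_force'])-f0
    if f[2]>12 and z>149:
        print('blocked',z,o['tcp_pos'],f.round(1),off)
        if not tries: ok=False;break
        off=tries.pop(0); z+=3; robot.servo_line([*(F+off),z],30); continue
    if f[2]>12: break
    z-=1.5
print(ok,z,np.round(o['tcp_pos'],1),f.round(1),o['grip_width']*92,o['t'])
E
```

```text
15.496610470614359
15.099324344107895 [ 0.18462971  0.2456786  -0.72267847]
True 145.0 [456.9  29.  146.9] [-1.4 -0.3  5.2] 15.312103885545774 105.4
```

```bash
python3 - <<'E'
from h import *
R=down(np.pi/2+YAW); F=box(-110,0)+[-.3,0]
def press(p,z0,z1,lim):
    f0=np.array(robot.observe()['contact_force'])
    for z in np.arange(z0,z1,-.7):
        robot.servo_line([*p,z],30); o=robot.observe(); f=np.array(o['contact_force'])-f0
        if f[2]>lim: break
    print('press',np.round(o['tcp_pos'],2),f.round(1))
grip(.35); robot.servo_line([*F,215],120); grip(0,20)
press(F,172.5,166,12); robot.servo_line([*F,230],150); grip(.3)
robot.movep([*box(-30,0),270],R); ci=viewer.camera_info('wrist'); im=shot('wrist','w13')
for n in('pin_grip','pin_collar','bar_knob','lid_grip'): print(n,pp(n,'wrist',ci))
q=cv2.resize(im[40:240,180:460,::-1],(420,300))
robot.movep([*box(67,200),330],R); im=shot('side','s13'); cs=viewer.camera_info('side')
for n in('pin_grip','pin_collar','bar_knob'): print(n,pp(n,'side',cs))
q2=cv2.resize(im[190:290,210:350,::-1],(420,300),interpolation=cv2.INTER_CUBIC); cv2.imwrite('pics/c13.png',np.vstack([q,q2])); print(robot.observe()['t'])
E
```

```text
press [457.03  29.04 169.82] [-4.5  0.2 14.3]
pin_grip [(0.89, array([459.,  31., 158.]))]
pin_collar [(0.68, array([456.,  28., 140.]))]
bar_knob [(0.58, array([526.,  22., 143.]))]
lid_grip [(0.56, array([564.,  17., 107.]))]
pin_grip [(0.67, array([451.,  28., 157.])), (0.51, array([731., 241.,  61.]))]
pin_collar [(0.56, array([458.,  28., 142.])), (0.4, array([732., 241.,  45.]))]
bar_knob [(0.57, array([522.,  23., 143.]))]
113.175
```

View pics/c13.png

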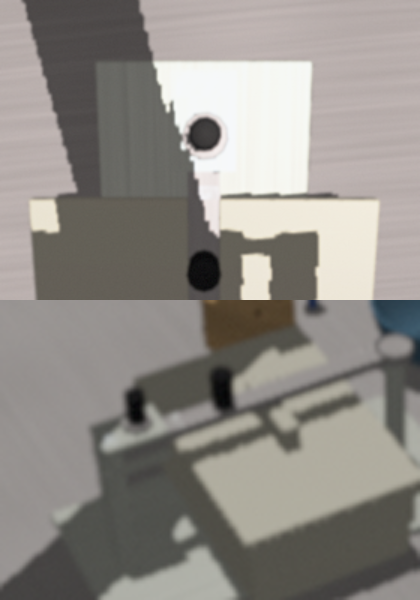

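The pin is upright with its collar on the fork ((204,133) from above, (135,425) from the side). Its top is at 169.8 mm against 169.5 expected, the bar is closed, and the lid is level. Handing in.

```bash
python3 -c "
from h import *
print(robot.job_done())"
```

```text
the job is handed in; nothing more can be done
None
```

The job is handed in, though no verdict came back: all four pots stand in the box, the lid is pressed home and level, the bar is closed, and the pin is down with its collar on the fork; it took about 113 s.

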